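# Turn the recipe leaf and swing the keeper over it

## Task

Turn the raised leaf of the recipe book over its ring spine with your fingertips until it lies flat on the other side, then push the little steel keeper round by its wooden knob until it lies across the leaf, all the way in. Only push and press with shut fingers or their outsides: do not pinch, grip or lift anything, do not force the leaf, and leave the recipe board and the things around it where they are.

Things in the scene. Friction and masses are not known exactly. Their poses are not given: they have to be found in the camera images.
- book: recipe board: loose flat wooden board 240 (its x) by 370 (its y) by 8 mm, about 1.4 kg, with a ring spine along its x through the middle and a pile of leaves on each side (190 by 122 mm, 14 to 136 mm off the spine line, top 24 mm above the table). Origin: centre of its underside; x points away from the robot, y to the robot's left, z up
- spine (a point): middle of the hinge line of the leaf, 28 mm above the table, at the board's centre; the hinge runs along the board's x
- leaf (a joint): angle of the one raised leaf about the spine (rad): 0 = flat on the right pile (board's -y), 1.57 = upright, 3.14 = flat on the left pile (+y), its end stop. Starts at about 0.3 to 0.7, so a tilted fingertip fits under its free edge. The stiff hinge holds it wherever it is left: it never falls by itself and takes 1 to 2 N at the free edge to turn
- leaf_edge (a point): middle of the leaf's free edge (turns with the leaf), 140 mm from the spine line. The leaf is a stiff white board 190 mm along the spine and 3 mm thick, with a plain tab 45 mm wide on its free edge (22 to 68 mm from the middle, towards the board's +x) reaching 155 mm out
- keeper (a joint): angle of the keeper about its upright pivot (rad): 0 = along the left edge of the board, pointing to the board's -x; turns anticlockwise seen from above; 1.57 = pointing to the board's -y, across the edge of the turned leaf; stop at 1.6. Starts at 0 to 0.3. Steel strip 14 mm wide, 4 mm thick, just above where the turned leaf lies. Takes about 0.4 N at the knob and stays where left
- keeper_pivot (a point): the keeper's pivot, at board x = -10 mm, y = +168 mm, 33.5 mm above the table
- keeper_knob (a point): centre of the top of the keeper's upright wooden knob: 14 mm thick, 24 mm tall (from 37.5 to 61.5 mm above the table), 55 mm from the pivot
- cutter: round cookie cutter, thin steel ring, 64 mm across, 25 mm tall, stands low on the table just beyond the right edge of the recipe board; origin at the centre of its underside
- mug: blue ceramic mug, 80 mm across, 90 mm tall; origin at the centre of its underside
- oil: amber glass oil bottle, 66 mm across, 200 mm tall; origin at the centre of its underside
- jar: glass jar with steel cap, 64 mm across, 85 mm tall; origin at the centre of its underside
- measure: steel measuring cup, 72 mm across, 60 mm tall; origin at the centre of its underside
- spoon: wooden spoon 200 mm long, 20 mm high, lying flat beyond the left edge of the recipe board, roughly parallel to that edge; origin at the centre of its underside
- pin: wooden rolling pin, 310 mm long, 44 mm thick, lying behind the recipe board; origin at the centre of its underside

How it is judged:
On the way, in this order (a step that is already met when the one before it is completed fails the run):
1. the leaf lies flat on the other side (value of joint leaf above 3.04 rad), for 0.2 s.
2. then the keeper lies across the leaf (value of joint keeper above 1.2 rad and value of joint leaf above 3.04 rad), for 0.2 s.
At the end, for the whole second after the job is handed in: The leaf lies flat on the left pile (within 0.1 rad of its stop), the keeper is across it (turned more than 1.2 rad), both at rest; the recipe board lies flat within 30 mm of where it was and every bystander within 30 mm (all of step 2 and velocity of joint each of leaf, keeper below 0.1 rad/s and angle between book's own z axis and vertical below 0.03 rad and distance of each of book, cutter, mug, oil, jar, measure, spoon, pin from where it was at the start of the episode below 0.03 m); the robot touches nothing.
It fails at once if the recipe board is lifted, tipped or shoved more than 30 mm (height (world z) of book above 0.012 m or angle between book's own z axis and vertical above 0.08 rad or distance of book from where it was at the start of the episode above 0.03 m).
It fails at once if the leaf is pinched between the fingers (contact force between the fingers and leaf above 12 N and z of the grasp point in the frame of leaf_edge between -0.006 and 0.006 m and y of the grasp point in the frame of leaf_edge between -0.035 and 0.13 m).
It fails at once if the keeper's knob is pinched between the fingers (contact force between the fingers and keeper above 8 N and horizontal distance between the grasp point and keeper_knob below 0.008 m and z of the grasp point in the frame of keeper_knob below 0.012 m).
It fails at once if the leaf or the keeper is forced (over 60 N from the fingers) (contact force between the fingers and leaf above 60 N or contact force between the fingers and keeper above 60 N).
It fails at once if a bystander is lifted or moved more than 30 mm (distance of any of cutter, mug, oil, jar, measure, spoon, pin from where it was at the start of the episode above 0.03 m).
It also fails if it takes over 50 s, if anything falls off the work surface, if the arm or the gripper's body presses on something with over 40 N, if the wrist force passes 120 N, or if a joint passes its speed limit or range.

## Robot

A 6-joint arm with a two-finger parallel gripper is mounted at the origin on the work surface. World frame = base frame: x ahead of the robot, y to its left, z up, the work surface at z = 0. Lengths are in m, angles in rad, forces in N, time in s.
With the tool pointing down it reaches from about 0.425 to 0.95 m from the base axis. Payload 3.5 kg.
Tool frame: the origin (TCP) lies midway between the tips of the shut fingers; the grasp point (between the pads) lies grasp_offset behind it (grasp_offset is the distance from the TCP to the grasp point, in m); z points along the fingers, y is the direction in which the jaws open and shut (so a half turn about z gives the same grasp; the last joint's range is limited). The gripper opens to 85 mm and grips with 20 to 120 N. Pads are 22 mm wide; open, the fingers measure 114 mm over their backs; the gripper's body (76 mm by 85 mm) begins 54 mm behind the grasp point. The pads swing forward as they close: fully open they stand 13 mm farther back than shut.
Start: joints at [1.176, 0.286, 1.577, -0, 1.279, -0.15], TCP at [0.164, 0.655, 0.231] pointing down, gripper open.
Joint ranges: [-2.77, 2.77], [-0.9, 2.22], [0.21, 2.48], [-1.53, 4.67], [0.24, 2.81], [-2.84, 2.84]. Speed limits (rad/s): [2.79, 2.79, 3.14, 3.14, 3.14, 3.14].

## Interface

Orientations are given as a unit quaternion [x, y, z, w].
In Python, from plant import * gives the robot as it stands.
- The arm moves only by the tool jog_arm, never from a script. Its argument "targets" is text: rows parted by semicolons, each of 7 numbers parted by spaces: the shift along the world's x, y, z in mm, then the turn, a rotation vector about the world's x, y, z in degrees, then the gripper's target within -1 to 1 (fully open at 1, half-way at 0, shut at -1). A call has 1 to 10 rows; each row shifts and turns the pose as measured when the row begins; what a row does not reach is not made up. A row lasts 1/12 s, in which the tool goes at most 41.7 mm and 7.16 degrees, less where a joint would pass 70% of its speed; a pose out of reach is approached as far as the arm can. A call with a gripper value outside its range is refused whole. The fingers move at their own pace and stop on an object; "force" is the grip in N (left out, the last holds). Time passes only in rows, so rows that do not move let the fingers close. It gives the time, the measured TCP pose, the force and the opening at its end, in the units of the state.
- get_state(): the state, without advancing time (a new reading comes with each control period).
- read_camera(name): name is "side" or "top" or "wrist"; returns a dict with "pixels" (480x640x3 uint8, blue, green, red), "mtx" (3x3 intrinsics, pixels), "dist_coeffs" ([k1, k2, p1, p2, k3] as OpenCV has them; the pictures are not rectified), "world_from_camera" (4x4, takes a point from camera to world coordinates). Camera axes: x right, y up, looking along -z (the intrinsics and any distortion apply to the point x, -y, -z); pixel columns grow to the right and rows downward; lengths in m; the calibration is good to about 2 mm. A picture is of the moment at which its call begins. There is no depth.
- sign_off(): hands the job in, once; it reports no verdict.
Trained networks look in a picture, given as the dict that the camera call returned (one of the last four; its "shot" number tells which), for a name from the list of things; names that differ only in an ending like _2 or _b are one class to them, and where a whole thing is asked for, a point or a joint stands for the part that bears it (a point fixed in the world has none). Each returns a list of dicts, best first, with "p" (0 to 1); they miss things now and then, are a little off and sometimes report something else, mostly with a low value. They report only what shows in the picture. A call takes as long as a camera call.
- spot_in(target, picture): "uv" ([column, row] in pixels, amid what is visible of it).
- silhouettes(target, picture): "mask" (480x640 bool, what is visible of it) and "uv" ([column, row] in pixels, amid what is visible of it).
- mark_of(target, picture): "uv" ([column, row] in pixels: a listed point, or the origin of a listed thing).
The state is a dict: "time": time; "qpos": joint angles; "dq": joint speeds; "joint_efforts": joint torques, N m; "eef_pos": TCP position; "tcp_rot": TCP orientation; "contact_force": force on the tool from outside, world axes, zero at the start; "wrist_torque": the same for the moment, N m; "opening": opening from 0.0 (shut) to 1.0 (fully open).
Only numpy, scipy, OpenCV 4.12 (cv2) and the standard library are available. Lean on these libraries where they do the work, as an engineer would, in place of code of your own. Each camera call takes 0.05 s, during which the arm holds its last target.

## Working session

There is one attempt and no reset: what is moved stays moved. The work goes in short steps, Python scripts to look and compute and a tool call to move; the robot and the scene stay as the last step left them, time stands still between calls to the robot, and variables do not carry over. Pictures are saved under pics/ and viewed, and the job is handed in when it is done.

Besides the shell and the picture viewer there is one more tool, called after "Emit:" as name(argument=value, ...), one argument or row to a line, values as JSON. jog_arm: Moves the arm, as the interface text tells. Its arguments: {"type":"object","properties":{"targets":{"type":"string"},"force":{"type":"number"}},"required":["targets"]}

```bash
ls; mkdir -p pics
python3 - <<'E'
from plant import *
import cv2
s=get_state();print(s)
for n in("top","side","wrist"):
    p=read_camera(n);cv2.imwrite(f"pics/{n}0.png",p["pixels"]);print(n,p["mtx"],p["dist_coeffs"],p["world_from_camera"])
    for t in("book","spine","leaf_edge","keeper_pivot","keeper_knob","cutter","mug","oil","jar","measure","spoon","pin"):
        try:
            r=mark_of(t,p);print(t,[(x["uv"],round(x["p"],2)) for x in r[:2]])
        except Exception as e: print(t,e)
E
```

```text
pics
{'time': 0.0, 'qpos': array([ 1.17600719e+00,  2.87190385e-01,  1.57815895e+00, -1.77387282e-06,
        1.27859780e+00, -1.50004789e-01]), 'dq': array([ 4.02289937e-04,  9.70067160e-04,  1.30206579e-03, -8.59758677e-05,
        8.67013281e-05, -3.88021336e-04]), 'joint_efforts': array([ 2.92602199e-04, -4.05978763e+01, -2.92627054e+01, -1.21225048e-04,
        5.82968481e-03, -1.26458268e-06]), 'eef_pos': array([0.16330672, 0.65427846, 0.22994047]), 'tcp_rot': array([ 1.22086495e-01,  9.92518766e-01, -1.13406311e-03, -3.15908112e-04]), 'contact_force': array([-0.23842443, -0.32332702, -0.57255397]), 'wrist_torque': array([ 0.00927601,  0.00597325, -0.01605297]), 'opening': 1.0066607303008877}
top [[455.05251084   0.         319.25933654]
 [  0.         455.05251084 242.99882209]
 [  0.           0.           1.        ]] [-0.05629154  0.          0.          0.          0.        ] [[ 0.01455086  0.99544627 -0.09420721  0.45956913]
 [-0.99987778  0.01502474  0.0043228  -0.00336424]
 [ 0.00571855  0.09413279  0.99554323  1.12507612]
 [ 0.          0.          0.          1.     
[... 1099 characters left out ...]
[([310.1, 165.9], 0.93)]
measure [([199.2, 246.5], 0.84)]
spoon [([241.8, 177.6], 0.87)]
pin [([379.0, 222.0], 0.65)]
wrist [[393.19231283   0.         322.09842736]
 [  0.         393.19231283 238.86329989]
 [  0.           0.           1.        ]] [-0.07976825  0.          0.          0.          0.        ] [[ 2.42080982e-01 -9.35374414e-01 -2.57820680e-01  9.79196879e-02]
 [ 9.70256014e-01  2.33447410e-01  6.40747463e-02  6.71186312e-01]
 [ 2.53691585e-04 -2.65663342e-01  9.64065830e-01  3.75184723e-01]
 [ 0.00000000e+00  0.00000000e+00  0.00000000e+00  1.00000000e+00]]
book []
spine []
leaf_edge []
keeper_pivot []
keeper_knob []
cutter []
mug []
oil []
jar []
measure []
spoon []
pin []
```

View pics/top0.png

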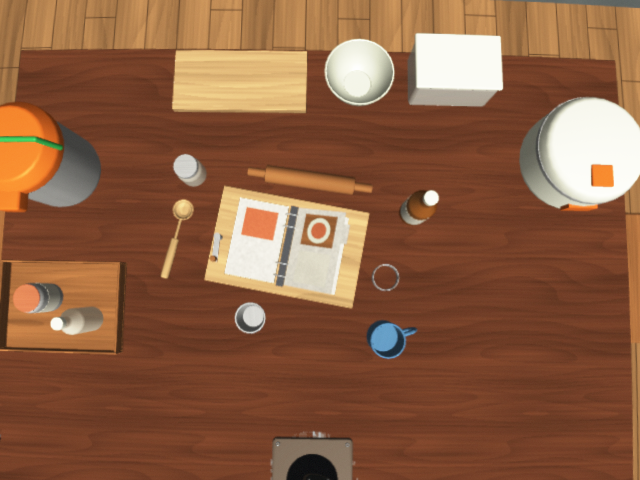

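View pics/side0.png

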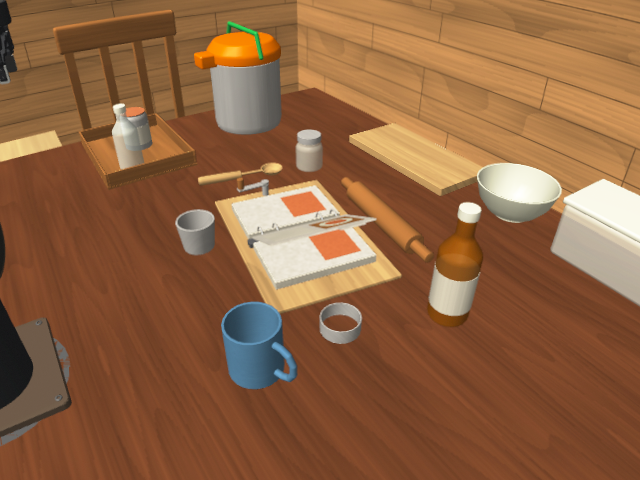

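The top view shows the board with corners near (225,187), (369,212), (353,306) and (205,281), and the keeper at about (216,248). In the side view the leaf is almost edge-on. I'll enlarge both views to get precise corners.

Run:
```python
import cv2
a=cv2.imread("pics/top0.png")[175:320,190:400];cv2.imwrite("pics/topc.png",cv2.resize(a,None,fx=3.8,fy=3.8,interpolation=cv2.INTER_CUBIC))
a=cv2.imread("pics/side0.png")[165:315,205:415];cv2.imwrite("pics/sidec.png",cv2.resize(a,None,fx=3.8,fy=3.8,interpolation=cv2.INTER_CUBIC))
```

```text
(no output)
```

View pics/topc.png

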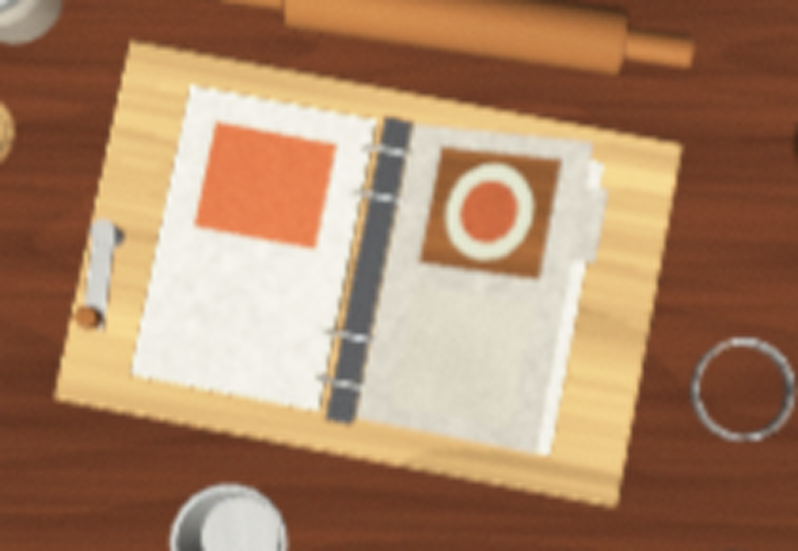

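View pics/sidec.png

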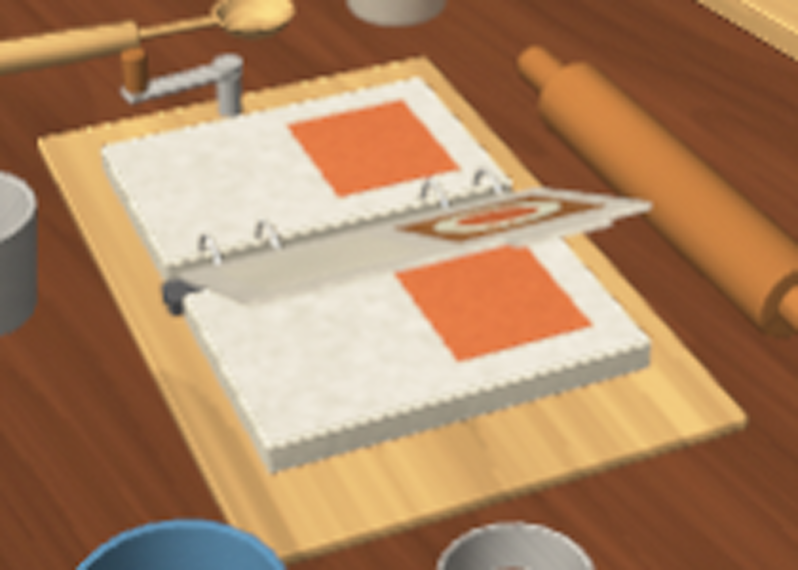

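```bash
cat > h.py <<'E'
import numpy as np,cv2
from scipy.optimize import least_squares
from scipy.spatial.transform import Rotation as R
CAM={"top":(np.array([[455.05251084,0,319.25933654],[0,455.05251084,242.99882209],[0,0,1]]),np.array([-0.05629154,0,0,0,0]),np.array([[0.01455086,0.99544627,-0.09420721,0.45956913],[-0.99987778,0.01502474,0.0043228,-0.00336424],[0.00571855,0.09413279,0.99554323,1.12507612],[0,0,0,1]])),
"side":(np.array([[491.80977233,0,311.02843655],[0,491.80977233,237.93796054],[0,0,1]]),np.array([-0.10083773,0,0,0,0]),np.array([[0.83922361,0.31931602,-0.44016021,0.15729872],[-0.54377125,0.48672851,-0.68367257,-0.59635999],[-0.00406909,0.81310063,0.58210893,0.55368349],[0,0,0,1]]))}
def proj(P,cam):
    K,d,T=cam if not isinstance(cam,str) else CAM[cam]
    W=np.linalg.inv(T);p=np.atleast_2d(P)@W[:3,:3].T+W[:3,3];p=p*[1,-1,-1]
    return cv2.projectPoints(p.reshape(-1,1,3),np.zeros(3),np.zeros(3),K,d)[0].reshape(-1,2)
def unz(uv,cam,z):
    K,d,T=cam if not isinstance(cam,str) else CAM[cam]
    n=cv2.undistortPoints(np.array(uv,float).reshape(-1,1,2),K,d).reshape(-1,2)
    r=np.c_[n[:,0],-n[:,1],-np.ones(len(n))]@T[:3,:3].T
    return T[:3,3]+r*((z-T[2,3])/r[:,2])[:,None]
def b2w(b,P):
    x,y,a=b;c,s=np.cos(a),np.sin(a);P=np.atleast_2d(P).astype(float)
    return np.c_[x+c*P[:,0]-s*P[:,1],y+s*P[:,0]+c*P[:,1],P[:,2]]
def leafp(th,x,r,n=0): # board frame point: r out from hinge, n normal (upward when th=0)
    return [x,-r*np.cos(th)+n*np.sin(th),.028+r*np.sin(th)+n*np.cos(th)]
E
python3 - <<'E'
from h import *
tc=lambda l:(np.array(l,float)+.5)/3.8-.5+[190,175]
sc=lambda l:(np.array(l,float)+.5)/3.8-.5+[205,165]
C=[[.12,.185,.008],[.12,-.185,.008],[-.12,-.185,.008],[-.12,.185,.008]]
tb=tc([[131,41],[682,145],[616,507],[55,401]]);sb=sc([[427,57],[746,420],[38,138]])
f=lambda b:np.r_[(proj(b2w(b,C),"top")-tb).ravel(),.5*(proj(b2w(b,[C[0],C[1],C[3]]),"side")-sb).ravel()]
s=least_squares(f,[.5,.03,-.18]);b=s.x;print(b,f(b).round(1))
L=tc([[592,141],[539,451],[607,186],[597,262]])
X=[(.095,.14),(-.095,.14),(.068,.155),(.022,.155)]
S=sc([[652,207]])
g=lambda t:np.r_[(proj(b2w(b,[leafp(t[0],*x) for x in X]),"top")-L).ravel(),(proj(b2w(b,[leafp(t[0],.068,.155)]),"side")-S).ravel()]
t=least_squares(g,[.5]);print("leaf",t.x,g(t.x).round(1))
for th in(.2,.3,.4,.5,.6,.7):print(th,np.abs(g([th])).sum())
kn=unz(tc([[87,316]]),"top",.0615);pv=unz(tc([[108,232]]),"top",.0355)
print(kn,pv,b2w(b,[[-.01,.168,.0335]]), np.arctan2(*(kn-b2w(b,[[-.01,.168,.0335]]))[0][[1,0]]))
for n,uv in dict(cutter=(385,276),mug=(381.7,337),oil=(410.5,213.6),jar=(191,174),measure=(256,314),spoon=(172,238),pin=(306,180)).items():print(n,unz([uv],"top",0).round(3))
E
```

```text
[ 0.55637179  0.07087258 -0.17377712] [-0.2 -0.1  0.4 -0.   0.4  0.4 -0.4 -0.3 -0.3 -0.3  0.4 -0.5 -0.4 -0.1]
leaf [0.49457213] [  0.1   0.6  -1.3   0.9  -0.1   0.9  -1.2   0.7 -11.    2.4]
0.2 68.60079423487298
0.3 52.879856288571176
0.4 34.186739875122356
0.5 18.889946669987268
0.6 38.22142861855258
0.7 68.60220302431316
[[0.52160496 0.24175452 0.0615    ]] [[0.57671297 0.23629905 0.0355    ]] [[0.57557024 0.23807133 0.0335    ]] 3.073447181143028
cutter [[ 0.487 -0.172  0.   ]]
mug [[ 0.337 -0.164  0.   ]]
oil [[ 0.644 -0.236  0.   ]]
jar [[0.736 0.319 0.   ]]
measure [[0.389 0.144 0.   ]]
spoon [[0.573 0.36  0.   ]]
pin [[0.725 0.027 0.   ]]
```

Emit:
jog_arm(
  targets="20 -20 15 0 0 0 -1;30 -28 15 0 0 0 -1;30 -28 15 0 0 0 -1;30 -28 15 0 0 0 -1;30 -28 10 0 0 0 -1;30 -28 0 0 0 0 -1;30 -28 0 0 0 0 -1;30 -28 0 0 0 0 -1;30 -28 0 0 0 0 -1;30 -28 0 0 0 0 -1",
  force=20,
)

```text
time: 2.78
eef_pos: [0.4494, 0.381, 0.3036]
tcp_rot: [0.114, 0.993, 0.001, 0.002]
contact_force: [-0.2, 0.4, -0.4]
opening: 0.0
```

```bash
cat >> h.py <<'E'
B=(0.5564,0.0709,-0.1738)
RB=R.from_euler("z",B[2])
def st(s):
    """board frame TCP (mm), tool axes in board frame"""
    p=np.array(s["eef_pos"])-[B[0],B[1],0];p=RB.inv().apply(p)*1000
    M=(RB.inv()*R.from_quat(s["tcp_rot"])).as_matrix()
    f=RB.inv().apply(s["contact_force"])
    return p,M,f
def goal(s,pb,tilt=None):
    """world delta mm and rotvec deg toward board-frame pos pb (mm), tilt deg about board x"""
    p,M,f=st(s)
    print("t",round(s["time"],2),"boardTCP",p.round(1),"toolz",M[:,2].round(2),"tooly",M[:,1].round(2),"F",f.round(1),"open",round(s["opening"],2))
    d=RB.apply(np.array(pb)-p)
    print("d mm",d.round(0),end=" ")
    if tilt is not None:
        a=np.radians(tilt);z=[0,np.sin(a),-np.cos(a)];x=[-1,0,0];y=np.cross(z,x)
        Rt=RB*R.from_matrix(np.c_[x,y,z]);r=(Rt*R.from_quat(s["tcp_rot"]).inv()).as_rotvec(degrees=True)
        print("rot",r.round(1),"|r|",np.linalg.norm(r).round(1),end="")
    print()
E
python3 - <<'E'
from plant import *
from h import *
import plant;print([n for n in dir(plant) if not n.startswith('_')])
goal(get_state(),[-10,-200,250],0)
E
```

```text
['Unreachable', 'get_state', 'grasp_offset', 'mark_of', 'read_camera', 'sign_off', 'silhouettes', 'spot_in']
t 2.78 boardTCP [-159.   286.9  303.6] toolz [ 0.  0. -1.] tooly [0.06 1.   0.  ] F [-0.2  0.3 -0.4] open 0.0
d mm [  63. -505.  -54.] rot [-0.1  0.2  3.2] |r| 3.2
```

Emit:
jog_arm(
  targets="6 -38 0 0 0 1 -1;6 -40 0 0 0 1 -1;6 -40 0 0 0 1 -1;5 -40 0 0 0 0 -1;5 -40 0 0 0 0 -1;5 -40 0 0 0 0 -1;5 -40 0 0 0 0 -1;5 -40 0 0 0 0 -1;5 -40 0 4 -0.7 0 -1;5 -40 0 6 -1 0 -1",
)

```text
time: 3.62
eef_pos: [0.5066, -0.028, 0.3065]
tcp_rot: [0.084, 0.992, 0.092, 0.015]
contact_force: [1.5, -0.1, -1.5]
opening: -0.001
```

Emit:
jog_arm(
  targets="4 -35 0 6 -1.1 0 -1;4 -35 0 6 -1.1 0 -1;4 -35 0 6 -1.1 0 -1;0 0 0 6 -1.1 0 -1;0 0 0 6 -1.1 0 -1;0 0 0 6 -1.1 0 -1",
)

```text
time: 4.12
eef_pos: [0.5197, -0.1499, 0.3138]
tcp_rot: [0.085, 0.907, 0.408, 0.058]
contact_force: [-0.2, 0.2, -0.1]
opening: 0.005
```

Run:
```python
from plant import *
from h import *
s=get_state();goal(s,[-10,-190,200],45);print(s["qpos"].round(2),grasp_offset)
```

```text
t 4.12 boardTCP [   2.  -223.8  313.8] toolz [ 0.05  0.75 -0.66] tooly [-0.01  0.66  0.75] F [-0.3  0.1 -0.1] open 0.0
d mm [  -6.   35. -114.] rot [-3.2  2.8  1.6] |r| 4.5
[-0.78  0.08  1.82  0.71  1.73 -2.23] 0.0187
```

Emit:
jog_arm(
  targets="-3 15 -20 -3 3 1.5 -1;-3 10 -36 0 0 0 -1;0 10 -36 0 0 0 -1;0 0 -36 0 0 0 -1;0 0 -36 0 0 0 -1;0 0 -30 0 0 0 -1;0 0 -15 0 0 0 -1;0 0 0 0 0 0 -1",
)

```text
time: 4.78
eef_pos: [0.5118, -0.1202, 0.0959]
tcp_rot: [0.086, 0.92, 0.38, 0.034]
contact_force: [-0.3, 0.6, 0.2]
opening: 0.001
```

Run:
```python
from plant import *
from h import *
s=get_state();goal(s,[-10,-130,62],45)
p=read_camera("side");cv2.imwrite("pics/s1.png",p["pixels"])
```

```text
t 4.78 boardTCP [ -10.8 -195.9   95.9] toolz [ 0.01  0.71 -0.71] tooly [0.01 0.71 0.71] F [-0.4  0.6  0.2] open 0.0
d mm [ 12.  65. -34.] rot [ 0.1 -0.2  0.7] |r| 0.7
```

View pics/s1.png

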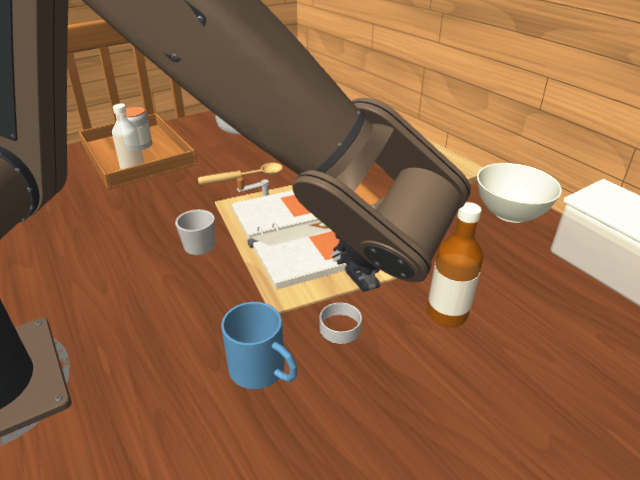

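Emit:
jog_arm(
  targets="3 16 -12 0 0 0 -1;3 16 -14 0 0 0 -1;2 16 -6 0 0 0 -1;2 12 0 0 0 0 -1;0 0 0 0 0 0 -1",
)

```text
time: 5.25
eef_pos: [0.5279, -0.0629, 0.0721]
tcp_rot: [0.085, 0.921, 0.377, 0.041]
contact_force: [0.9, 0.6, 0.2]
opening: -0.0
```

Run:
```python
from plant import *
from h import *
s=get_state();goal(s,[-10,-127,62],45)
p=read_camera("side");cv2.imwrite("pics/s2.png",cv2.resize(p["pixels"][160:320,210:430],None,fx=3.5,fy=3.5))
p=read_camera("top");cv2.imwrite("pics/t2.png",cv2.resize(p["pixels"][160:320,200:420],None,fx=3.5,fy=3.5))
```

```text
t 5.25 boardTCP [  -4.9 -136.7   72.1] toolz [ 0.02  0.7  -0.71] tooly [0.   0.71 0.7 ] F [0.7 0.8 0.2] open -0.0
d mm [ -3.  10. -10.] rot [0.5 0.5 0.9] |r| 1.1
```

View pics/s2.png

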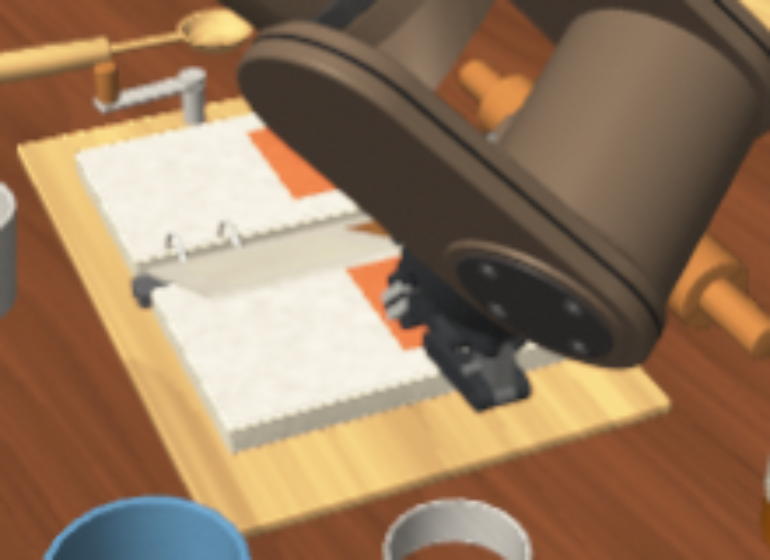

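View pics/t2.png

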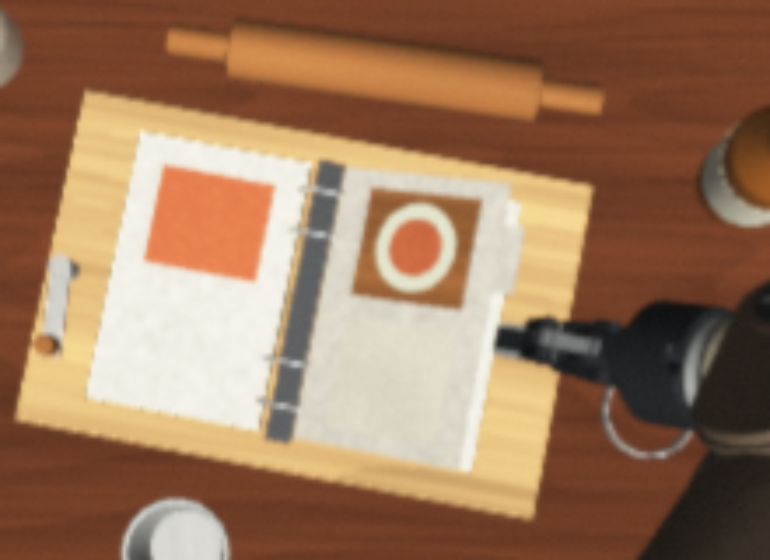

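Emit:
jog_arm(
  targets="2 10 -6 0 0 0 -1;2 10 -4 0 0 0 -1;0 0 0 0 0 0 -1",
)

```text
time: 5.6
eef_pos: [0.5348, -0.0463, 0.0645]
tcp_rot: [0.085, 0.922, 0.375, 0.045]
contact_force: [-0.3, 0.1, -1.1]
opening: 0.0
```

Emit:
jog_arm(
  targets="1 6 6 0 0 0 -1;1 6 6 0 0 0 -1;1 6 8 0 0 0 -1",
)

```text
time: 5.85
eef_pos: [0.5376, -0.0285, 0.084]
tcp_rot: [0.087, 0.922, 0.374, 0.044]
contact_force: [0.0, -0.2, -1.3]
opening: -0.0
```

```bash
cat > look.py <<'E'
import sys
from plant import *
from h import *
n=sys.argv[1]
s=get_state();goal(s,[-10,-127,62],45)
a=read_camera("top")["pixels"][160:320,200:420];b=read_camera("side")["pixels"][130:320,210:430]
cv2.imwrite("pics/%s.png"%n,np.hstack([cv2.resize(a,(396,340)),cv2.resize(b,(396,340))]))
E
python3 look.py m1
```

```text
t 5.85 boardTCP [  -1.3 -101.1   84. ] toolz [ 0.03  0.7  -0.72] tooly [0.   0.72 0.7 ] F [ 0.1 -0.2 -1.3] open -0.0
d mm [-13. -24. -22.] rot [1.  0.8 1.2] |r| 1.7
```

View pics/m1.png

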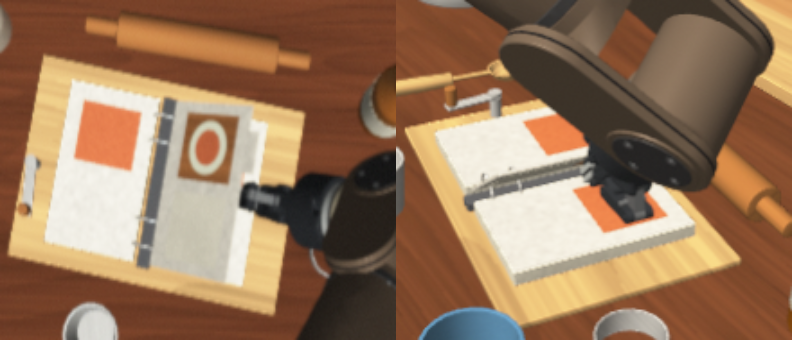

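Emit:
jog_arm(
  targets="0 9 8 0 0 0 -1;1 9 8 0 0 0 -1;1 9 8 0 0 0 -1;1 9 7 0 0 0 -1;1 9 6 0 0 0 -1",
)

```text
time: 6.37
eef_pos: [0.5425, 0.0198, 0.1255]
tcp_rot: [0.087, 0.923, 0.373, 0.046]
contact_force: [-0.0, -0.5, -1.7]
opening: -0.005
```

```bash
python3 look.py m2
```

```text
t 6.37 boardTCP [ -4.8 -52.7 125.5] toolz [ 0.03  0.7  -0.72] tooly [0.   0.72 0.7 ] F [ 0.1 -0.5 -1.7] open -0.0
d mm [-18. -72. -64.] rot [1.1 1.  1.2] |r| 1.9
```

View pics/m2.png

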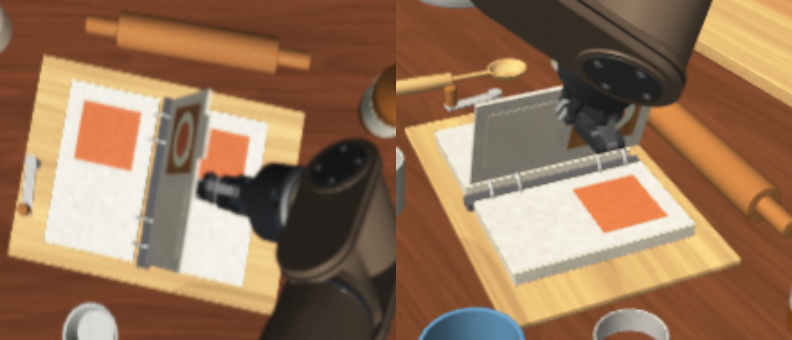

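Emit:
jog_arm(
  targets="1 11 4 0 0 0 -1;2 11 3 0 0 0 -1;2 11 2 0 0 0 -1;2 11 1 0 0 0 -1;2 11 0 0 0 0 -1;2 11 -1 0 0 0 -1;2 10 -2 0 0 0 -1",
)

```text
time: 7.05
eef_pos: [0.5563, 0.1031, 0.1338]
tcp_rot: [0.086, 0.923, 0.373, 0.046]
contact_force: [0.6, -0.9, -0.5]
opening: -0.004
```

```bash
python3 look.py m3
```

```text
t 7.05 boardTCP [ -5.6  31.7 133.8] toolz [ 0.03  0.7  -0.72] tooly [0.   0.72 0.7 ] F [ 0.8 -0.8 -0.5] open -0.0
d mm [ -32. -156.  -72.] rot [1.  1.  1.2] |r| 1.9
```

View pics/m3.png

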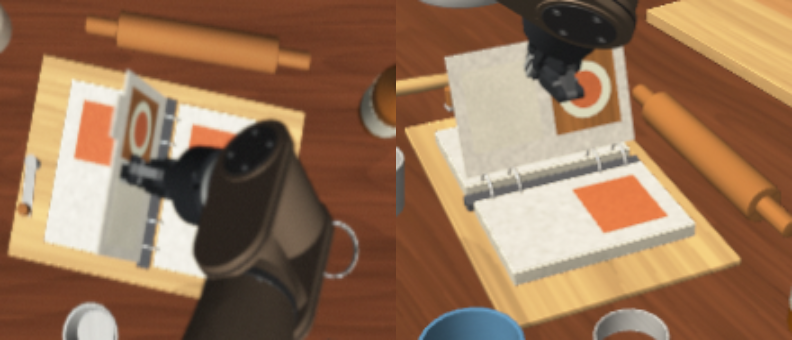

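Emit:
jog_arm(
  targets="2 9 -4 -4 0.7 0 -1;2 9 -5 -4 0.7 0 -1;2 9 -6 -4 0.7 0 -1;2 8 -7 -4 0.7 0 -1;1 7 -8 -4 0.7 0 -1;1 6 -8 -4 0.7 0 -1",
)

```text
time: 7.65
eef_pos: [0.5674, 0.151, 0.0942]
tcp_rot: [0.091, 0.982, 0.163, 0.029]
contact_force: [-0.3, -0.8, 0.4]
opening: -0.001
```

```bash
python3 look.py m4
```

```text
t 7.65 boardTCP [-3.1 80.8 94.2] toolz [ 0.03  0.32 -0.95] tooly [0.01 0.95 0.33] F [-0.1 -0.8  0.4] open -0.0
d mm [ -43. -203.  -32.] rot [25.9 -3.2  1.3] |r| 26.1
```

View pics/m4.png

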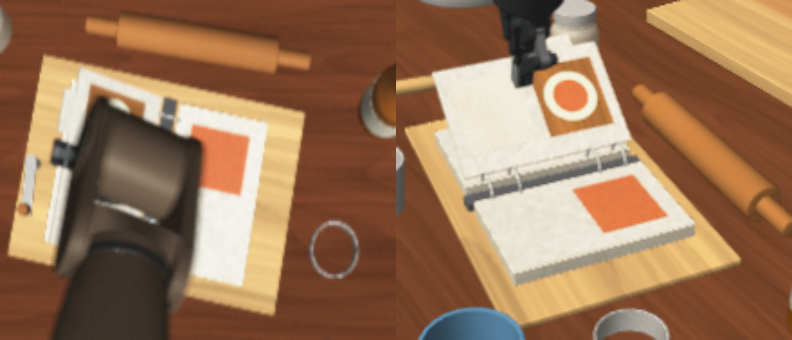

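Emit:
jog_arm(
  targets="0 5 -9 0 0 0 -1;0 4 -10 0 0 0 -1;0 3 -10 0 0 0 -1;0 1 -10 0 0 0 -1;0 0 -8 0 0 0 -1;0 0 -6 0 0 0 -1",
)

```text
time: 8.25
eef_pos: [0.567, 0.1652, 0.0362]
tcp_rot: [0.092, 0.981, 0.167, 0.029]
contact_force: [0.5, 0.2, 1.3]
opening: -0.003
```

```bash
python3 look.py m5
```

```text
t 8.25 boardTCP [-5.9 94.7 36.2] toolz [ 0.03  0.33 -0.94] tooly [0.01 0.94 0.33] F [0.5 0.3 1.3] open -0.0
d mm [ -42. -218.   26.] rot [25.4 -3.2  1.3] |r| 25.6
```

View pics/m5.png

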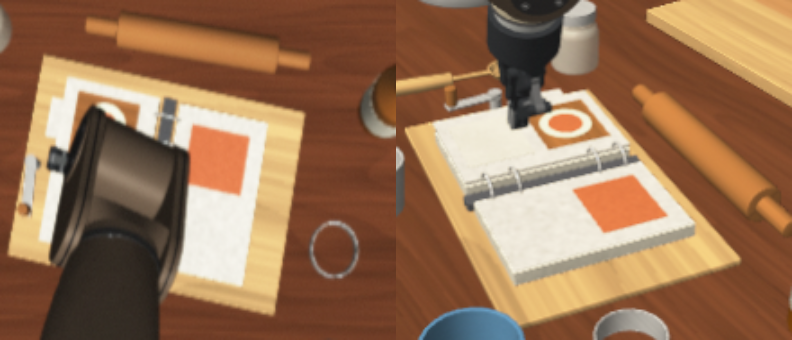

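Emit:
jog_arm(
  targets="0 0 -3 0 0 0 -1;0 0 -3 0 0 0 -1",
)

```text
time: 8.52
eef_pos: [0.5668, 0.1649, 0.0308]
tcp_rot: [0.092, 0.981, 0.167, 0.027]
contact_force: [-11.0, -4.7, 21.0]
opening: 0.002
```

Emit:
jog_arm(
  targets="0 0 -3 0 0 0 -1;0 0 -2 0 0 0 -1",
)

```text
time: 8.68
eef_pos: [0.5674, 0.1649, 0.0313]
tcp_rot: [0.089, 0.981, 0.169, 0.025]
contact_force: [-4.4, -0.4, 8.3]
opening: 0.001
```

Emit:
jog_arm(
  targets="0 0 0 0 0 0 -1;0 0 2 0 0 0 -1;0 0 8 0 0 0 -1;0 0 20 0 0 0 -1;0 0 30 0 0 0 -1;0 0 30 -5 0.7 0 -1;-5 30 10 -6 1 0 -1;-10 30 0 -6 1 0 -1;-20 30 0 -3 0.5 0 -1;0 0 0 0 0 0 -1",
)

```text
time: 9.52
eef_pos: [0.5348, 0.2545, 0.1432]
tcp_rot: [0.096, 0.995, -0.013, 0.021]
contact_force: [-0.6, -0.4, 0.8]
opening: -0.002
```

```bash
sed -i 's/^s=get_state.*/s=get_state();goal(s,[-68,205,120],0)/' look.py; python3 look.py m6
```

```text
t 9.52 boardTCP [-53.  177.1 143.2] toolz [ 0.04 -0.02 -1.  ] tooly [ 0.02  1.   -0.02] F [-0.5 -0.5  0.8] open -0.0
d mm [-10.  30. -23.] rot [1.7 2.3 1.1] |r| 3.1
```

View pics/m6.png

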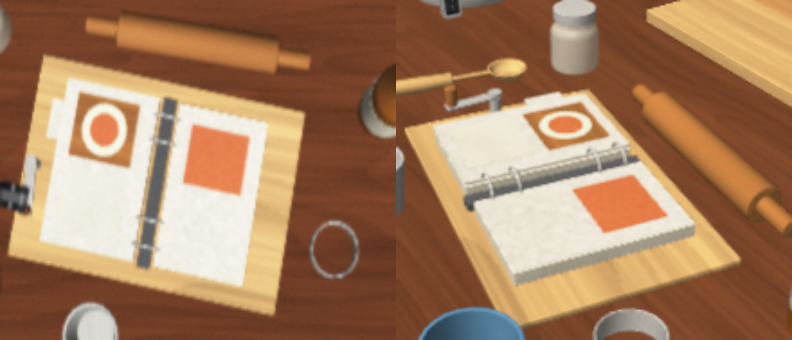

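The top view (left half) shows the leaf flat on the left pile, with its tab near (57,120). The book hasn't visibly moved and the keeper is untouched. Next I'll take the fingertip down outside the knob.

Emit:
jog_arm(
  targets="-5 15 0 1.5 2 1 -1;-7 20 0 0 0 0 -1;0 0 -20 0 0 0 -1;0 0 -25 0 0 0 -1;0 0 -25 0 0 0 -1;0 0 -20 0 0 0 -1;0 0 0 0 0 0 -1",
)

```text
time: 10.2
eef_pos: [0.5287, 0.2777, 0.0508]
tcp_rot: [0.095, 0.996, 0.001, 0.004]
contact_force: [-1.0, -0.9, -1.0]
opening: -0.001
```

```bash
sed -i 's/^s=get_state.*/s=get_state();goal(s,[-68,190,45],0)/;s/160:320,200:420/200:290,180:300/;s/130:320,210:430/130:230,190:310/' look.py; python3 look.py k1
```

```text
t 10.2 boardTCP [-63.  198.9  50.8] toolz [ 0.01  0.   -1.  ] tooly [0.02 1.   0.  ] F [-0.8 -1.1 -1. ] open -0.0
d mm [-6. -8. -6.] rot [-0.   0.5  0.9] |r| 1.0
```

View pics/k1.png

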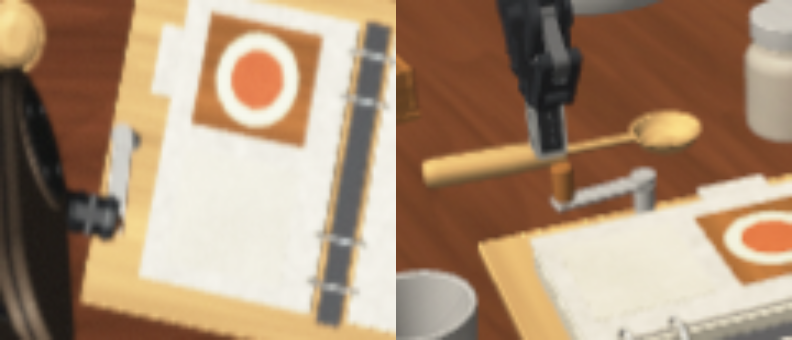

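Emit:
jog_arm(
  targets="-1 -8 -5 0 0 0 -1;-1 -9 0 0 0 0 -1;-1 -9 0 0 0 0 -1;-1 -9 0 0 0 0 -1;0 -9 0 0 0 0 -1;0 -9 0 0 0 0 -1;0 0 0 0 0 0 -1",
)

```text
time: 10.88
eef_pos: [0.5328, 0.2195, 0.0575]
tcp_rot: [0.096, 0.995, 0.005, 0.014]
contact_force: [0.2, -1.0, -0.6]
opening: -0.002
```

```bash
sed -i 's/^s=get_state.*/s=get_state();goal(s,[-58,145,46],0)/' look.py; python3 look.py k2
```

```text
t 10.88 boardTCP [-49.  142.3  57.5] toolz [ 0.03  0.01 -1.  ] tooly [0.02 1.   0.01] F [ 0.4 -0.9 -0.6] open -0.0
d mm [ -8.   4. -11.] rot [-0.4  1.6  1.1] |r| 2.0
```

View pics/k2.png

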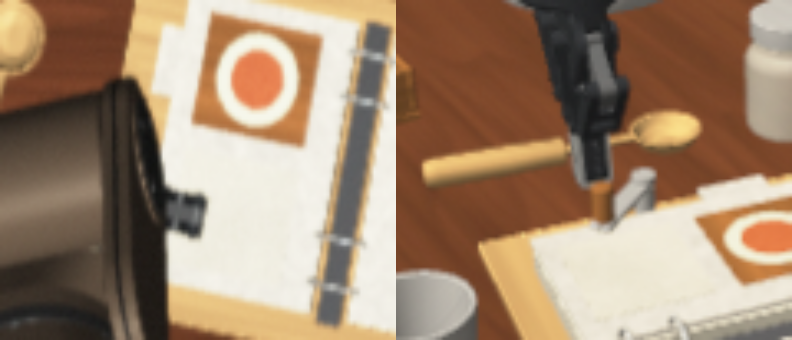

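Emit:
jog_arm(
  targets="-15 14 0 0 0 0 -1;-20 5 0 0 0 0 -1;-5 -12 -6 -0.5 1.5 1 -1;-2 -12 -6 0 0 0 -1;-2 -6 -4 0 0 0 -1;0 0 0 0 0 0 -1",
)

```text
time: 11.48
eef_pos: [0.4875, 0.2099, 0.0412]
tcp_rot: [0.086, 0.996, -0.0, 0.001]
contact_force: [-0.8, 0.9, 0.4]
opening: -0.002
```

```bash
sed -i 's/^s=get_state.*/s=get_state();goal(s,[-75,122,46],0)/' look.py; python3 look.py k3
```

```text
t 11.48 boardTCP [-91.9 125.   41.2] toolz [ 0. -0. -1.] tooly [-0.  1. -0.] F [-0.9  0.7  0.4] open -0.0
d mm [16. -6.  5.] rot [ 0.1  0.2 -0. ] |r| 0.2
```

View pics/k3.png

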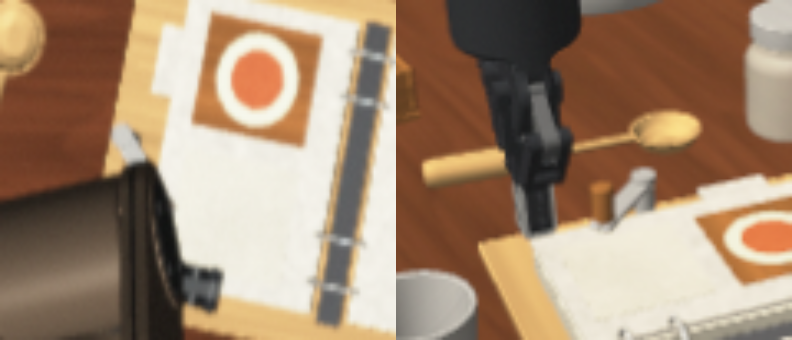

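Emit:
jog_arm(
  targets="9 -3 2 0 0 0 -1;9 -3 1 0 0 0 -1;9 -3 0 0 0 0 -1;9 -3 0 0 0 0 -1",
)

```text
time: 11.92
eef_pos: [0.5269, 0.198, 0.0457]
tcp_rot: [0.086, 0.996, -0.0, 0.002]
contact_force: [-1.7, -0.8, -0.1]
opening: 0.003
```

```bash
sed -i 's/^s=get_state.*/s=get_state();goal(s,[-26,113,46],0)/' look.py; python3 look.py k4
```

```text
t 11.92 boardTCP [-51.1 120.1  45.7] toolz [ 0. -0. -1.] tooly [-0.  1. -0.] F [-1.5 -1.1 -0.1] open 0.0
d mm [ 23. -11.   0.] rot [ 0.   0.2 -0.1] |r| 0.2
```

View pics/k4.png

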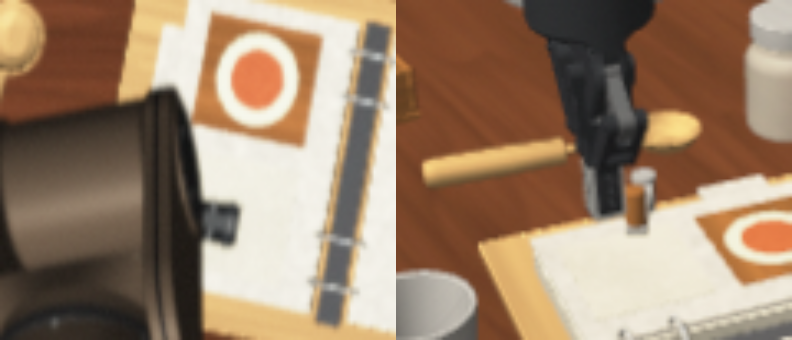

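Emit:
jog_arm(
  targets="8 -3 0 0 0 0 -1;8 -3 0 0 0 0 -1;6 -2 0 0 0 0 -1;3 -1 0 0 0 0 -1",
)

```text
time: 12.35
eef_pos: [0.554, 0.1886, 0.0455]
tcp_rot: [0.087, 0.996, 0.001, 0.0]
contact_force: [-7.6, 3.3, 4.7]
opening: 0.001
```

```bash
python3 look.py k5
```

```text
t 12.35 boardTCP [-22.7 115.5  45.5] toolz [-0.  0. -1.] tooly [0. 1. 0.] F [-8.   1.9  4.7] open 0.0
d mm [-4. -2.  0.] rot [-0.1  0.   0. ] |r| 0.1
```

View pics/k5.png

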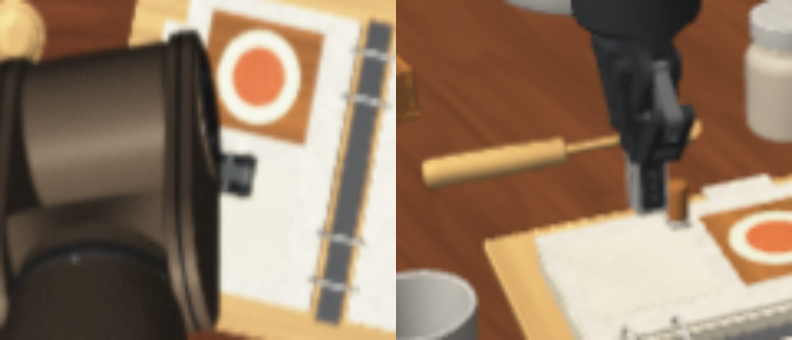

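Emit:
jog_arm(
  targets="-6 1 0 0 0 0 -1;-12 2 0 0 0 0 -1;-15 3 10 0 0 0 -1;-10 2 25 0 0 0 -1;0 0 35 0 0 0 -1;0 0 35 0 0 0 -1;-30 20 20 0 0 0 -1;-35 20 0 0 0 0 -1;-35 20 0 0 0 0 -1;0 0 0 0 0 0 -1",
)

```text
time: 13.28
eef_pos: [0.4026, 0.2569, 0.1744]
tcp_rot: [0.088, 0.996, 0.002, 0.006]
contact_force: [0.5, -0.6, -1.5]
opening: -0.001
```

Run:
```python
from plant import *
from h import *
s=get_state();goal(s,[0,0,0])
p=read_camera("top");cv2.imwrite("pics/te.png",p["pixels"]);c=cv2.resize(p["pixels"][175:320,190:400],None,fx=3.8,fy=3.8,interpolation=cv2.INTER_CUBIC);cv2.imwrite("pics/tec.png",c)
for t in("book","keeper_pivot","keeper_knob","leaf_edge","cutter","mug","oil","jar","measure","spoon","pin"):print(t,[(x["uv"],round(x["p"],2)) for x in mark_of(t,p)[:2]])
p=read_camera("side");cv2.imwrite("pics/se.png",p["pixels"])
```

```text
t 13.28 boardTCP [-183.7  156.6  174.4] toolz [ 0.01  0.   -1.  ] tooly [0. 1. 0.] F [ 0.6 -0.5 -1.5] open -0.0
d mm [ 154. -186. -174.] 
book [([287.0, 242.1], 0.72)]
keeper_pivot [([217.6, 233.4], 0.56)]
keeper_knob [([239.5, 236.4], 0.69)]
leaf_edge [([228.4, 234.9], 0.7)]
cutter [([382.6, 278.5], 0.45)]
mug [([380.4, 332.4], 0.91)]
oil [([410.2, 214.6], 0.98)]
jar [([192.7, 174.5], 0.93), ([256.1, 314.4], 0.33)]
measure [([255.9, 315.1], 0.73)]
spoon [([172.5, 238.0], 0.91)]
pin [([309.1, 179.1], 0.95)]
```

View pics/tec.png

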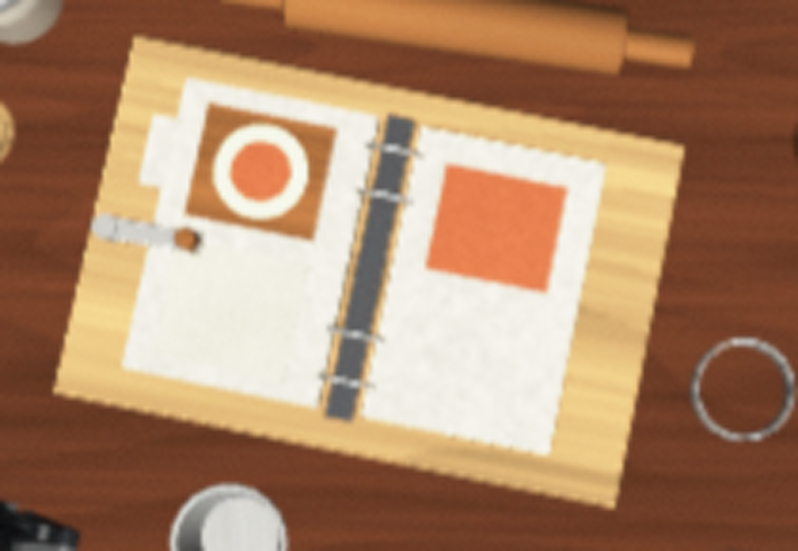

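View pics/se.png

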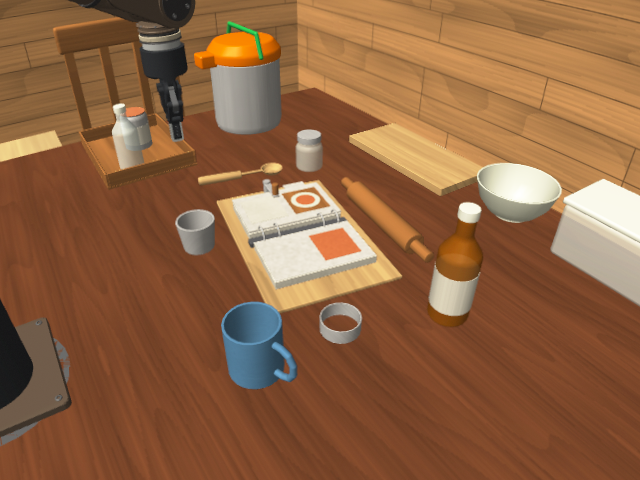

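The keeper lies square across the leaf, from its pivot at (105,227) to the knob at (187,239) in the enlarged top view. The leaf is flat, and the board has moved only about 2 mm. The other things look unmoved and the arm is clear, so I'm handing in.

```bash
python3 -c "
from plant import *
print(sign_off())"
```

```text
the job is handed in; nothing more can be done
None
```

The leaf is turned over and flat on the left pile, the keeper is pushed across it to its stop, and I handed the job in at about 13.4 s of the 50 s. Sign-off gives no verdict.

- **Leaf:** I put the shut, tilted fingertips under the free edge, followed the arc over the spine and pressed the leaf down onto the left pile. Contact force peaked at about 24 N in that final press, and was below 3 N at the readings taken while the leaf was turning.
- **Keeper:** I pushed the knob from outside in two strokes, first towards the spine and then away from the robot. It stopped with about 9 N on the tool.
- **One deviation:** in the first keeper stroke the fingertip rose about 11 mm. I backed off, lowered it and finished from the other side of the knob.
- **Last checks:** in the final pictures the leaf looks flat and the keeper lies square across it. The board corners shifted only about 2 mm.
- **Bystanders:** none looked moved. The network marks for the cutter, mug and pin differ by 3–5 pixels from the first picture (roughly 7–12 mm). I took that as detector noise, since the cutter and pin show at the same pixels in the enlarged views; I did not measure the mug separately.
- **Not measured:** I judged both joint angles from the pictures by eye.

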